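# Set the length stop and butt the workpiece against it

### The arm

A 7-joint arm with a two-finger parallel gripper is mounted at the origin on a cart in front of the work surface, level with it; the furniture and walls round the work are solid. World frame = base frame: x ahead of the robot, y to its left, z up, the work surface at z = 0. Lengths are in m, angles in degrees, forces in N, time in s.
With the tool pointing down it reaches from about 0.4 to 0.875 m from the base axis. Payload 4.4 kg.
Tool frame: the origin (TCP) lies on the centre line of the jaws, within the pads' length; the fingertips stand robot.tip_extent ahead of it and the grasp point (between the pads) lies 11 mm behind it (robot.tip_extent is the distance from the TCP to the fingertips, in m); z points along the fingers, y is the line along which they close (so a half turn about z gives the same grasp; the last joint's range is limited). The gripper opens to 85 mm and grips with 20 to 120 N. Pads are 22 mm wide; open, the fingers measure 114 mm over their backs; the gripper's body (76 mm by 85 mm) begins 54 mm behind the grasp point. The pads swing forward as they close: fully open they stand 13 mm farther back than shut.
Start: joints at [71.459, 36.005, 2.206, 86.941, -1.547, 57.084, -1.146], TCP at [0.166, -0.629, 0.239] pointing down, gripper open.
Joint ranges: [-175.42, 175.42], [-21.48, 121.26], [-71.46, 75.88], [10.55, 141.38], [-63.04, 243.04], [13.31, 113.54], [-168.57, 168.57]. Speed limits (degrees/s): [147.25, 147.25, 180, 180, 180, 180, 180].

### API

Orientations are given as [roll, pitch, yaw] about the fixed x, y, z axes, in that order (R = Rz(yaw) Ry(pitch) Rx(roll)).
In Python, from station import robot gives the robot as it stands.
- The arm moves only by the tool arm_command, never from a script. Its argument "increments" is one flat list of numbers, 7 for each row, row after row: the shift along the tool's x, y, z in m, then the turn, a rotation vector about the tool's x, y, z in rad, then the closure, from 0 (fully open) to 1 (shut). In form: [tx, ty, tz, wx, wy, wz, claw, tx, ty, tz, wx, wy, wz, claw, ...]. A call has 1 to 10 rows; each row is the pose to reach, as a shift and turn from the pose commanded when the call began, along the tool's axes at that moment; what a row does not reach only later rows make up. A row lasts 1/8 s, in which the tool goes at most 62.5 mm and 10.7 degrees, less where a joint would pass 70% of its speed; a pose out of reach is approached as far as the arm can. A call with a gripper value outside its range is refused whole. The fingers move at their own pace and stop on an object; the grip force is fixed at half the most. Time passes only in rows, so rows that repeat a pose let the fingers close. It gives the time, the measured TCP pose, the force, the opening and the grip force at its end, in the units of the state.
- robot.read_state(): the state, without advancing time (a new reading comes with each control period).
- robot.snapshot(name): name is "scene" or "side" or "wrist"; returns the picture (480x640x3 uint8, red, green, blue); there is no depth.
- robot.camera_params(name): a dict with "fovy" (degrees; the focal length in pixels is half the picture's height over the tangent of half this angle, whatever the lens; pixels are square), "cx", "cy" (the principal point, pixels), "k1" (the pictures are not rectified: a ray, as slopes to the right and down, at radius r is drawn at 1 + k1 r^2 times it, then the intrinsics apply), "R" (3x3) and "t" (3): a world point X has camera coordinates R X + t. Camera axes: x right, y down, z forward; pixel columns grow to the right and rows downward; lengths in m; the calibration is good to about 2 mm. A picture is of the moment at which its call begins: read the wrist's pose just before it. camera_params takes no time and is no camera call; for the wrist camera it gives the pose at the moment of the call.
- robot.sign_off(): hands the job in; it is judged then, once.
The state is a dict: "clock": time; "joints": joint angles; "qvel": joint speeds; "effort": joint torques, N m; "position": TCP position; "orientation": TCP orientation; "contact_force": force on the tool from outside, world axes, zero at the start; "ft_torque": the same for the moment, N m; "width": opening from 0.0 (shut) to 1.0 (fully open); "finger_force": force on a finger pad.
Only numpy, scipy, OpenCV 4.12 (cv2) and the standard library are available. Lean on these libraries where they do the work, as an engineer would, in place of code of your own. Each camera call takes 0.05 s, during which the arm holds its last target. There are 200 camera calls.

### The job

On the stop jig, push the red sliding stop along its rail with your fingertips until its roller drops into the notch of the yellow clip, and leave it there. Then push the wood block along the channel until its end rests against the stop, gently enough that the stop stays in its notch. Only push: do not take the stop or the block between the fingers or lift the block, and leave the bottle, tape measure and bearing beside the jig alone; finish clear of everything.

Things in the scene. Friction and masses are not known exactly. Their poses are not given: they have to be found in the camera images.
- jig: Fixed jig: plywood base, x -62 to +92, y -200 to +200, z 0 to 12 mm. Origin on the desk top; y along the rail (robot's left), x away from the robot, z up. A channel, open at both ends, runs along it at x -45 to +5 mm (middle -20), floor z = 12 mm; on the robot's side a ledge (x -55 to -45, top z = 24 mm), on the far side the aluminium rail (x +5 to +30, top z = 40 mm).
- stop_top (a point): Middle of the top of the red stop, at x = -17.5, z = 75 mm of the jig; axes parallel to the jig's. The stop is an upright block across the channel: 51 mm in x, 24 mm along y (faces 12 mm either side of here), z 14 to 75 mm. A foot on the rail (z 41 to 54 mm, x +6 to +36 of the jig) reaches y +30 mm from here. A brass spring roller looks out behind the rail at this y.
- stop_push (a point): Middle of the stop's free -y face, 45 mm over the desk: push here towards the jig's +y. Axes parallel to the jig's. The stop starts 45 to 140 mm on the -y side of the notch.
- stop (a joint): Position of the stop along the rail in m, 0 to 0.22, growing towards the jig's +y; stop_top is at y = value - 0.14 in the jig's frame. Friction about 1 N plus slight damping.
- clip: Yellow fixed clip behind the rail, 56 mm long, top 46 mm over the desk, set at different places along the jig. Coming from -y the stop's roller meets its ramp 27 mm before the notch: the push rises to about 8 N, then fades. From 11 mm before the notch the spring draws the stop on into the notch by itself, ahead of the finger, and the force is gone. Origin: level with the notch, on the base.
- notch (a point): The notch of the yellow clip, at the clip's top, x = +63.5 mm of the jig; axes parallel to the jig's. The stop is in it when stop_top has the same y in the jig's frame. About 12 N pushes it out again either way; pushed out by 7 mm or less, it springs back.
- workpiece: Loose dark wood block, 45 (x) x 100 (y) x 32 (z) mm, about 0.1 kg, lying lengthwise in the channel on the +y side of the stop, free of it. Origin at the centre of its underside, y along its length. Push its +y end towards the jig's -y (less than 1.5 N). When its end touches the stop its origin is 62 mm on the +y side of stop_top.
- small_bottle: Bystander: small orange bottle with red cap, 40 mm across and 68 mm tall, standing on the desk on the robot's side of the jig. Origin at the centre of its underside.
- tape_rule: Bystander: yellow and black tape measure, 34 x 94 x 62 mm, standing on the desk on the robot's side of the jig. Origin at the centre of its underside.
- bearing: Bystander: ball bearing, 52 mm across and 13 mm high, lying on the desk on the robot's side of the jig. Origin at the centre of its underside.

How it is judged:
By the outcome, as a careful person would: the job done as asked, in the order asked, and still so for the second after the job is handed in, with the robot touching nothing.
It also fails if it takes over 58 s, if anything falls off the work surface, if the arm or the gripper's body presses on something with over 40 N, if the wrist force passes 120 N, or if a joint passes its speed limit or range.

## Working session

There is one attempt and no reset: what is moved stays moved. The work goes in short steps, Python scripts to look and compute and a tool call to move; the robot and the scene stay as the last step left them, time stands still between calls to the robot, and variables do not carry over. Pictures are saved under pics/ and viewed, at most 12 in all, crops included, and the job is handed in when it is done.

Besides the shell and the picture viewer there is one more tool, called after "Call:" as name(argument=value, ...), one argument or row to a line, values as JSON. arm_command: Moves the arm, as the interface text tells. Its arguments: {"type":"object","properties":{"increments":{"type":"array","items":{"type":"number"}}},"required":["increments"]}

```bash
mkdir -p pics; cat > h.py <<'E'
import numpy as np, cv2
from station import robot
def snap(n,f):
    P=robot.camera_params(n); im=robot.snapshot(n); cv2.imwrite('pics/'+f,im[:,:,::-1]); return im,P
def K(P):
    f=240/np.tan(np.radians(P['fovy'])/2); return np.array([[f,0,P['cx']],[0,f,P['cy']],[0,0,1.]])
def ray(P,uv):
    p=cv2.undistortPoints(np.array([[uv]],float),K(P),np.array([P['k1'],0,0,0,0.]))[0,0]
    R=np.array(P['R']);t=np.array(P['t']).ravel()
    d=R.T@np.array([p[0],p[1],1]); return -R.T@t,d
def plane(P,uv,z):
    o,d=ray(P,uv); return o+d*(z-o[2])/d[2]
def proj(P,X):
    return cv2.projectPoints(np.array(X,float).reshape(-1,1,3),cv2.Rodrigues(np.array(P['R']))[0],np.array(P['t'],float).ravel(),K(P),np.array([P['k1'],0,0,0,0.]))[0][:,0]
E
python3 - <<'E'
from h import *
print(robot.tip_extent); s=robot.read_state(); print(s)
ims=[]
for n in('scene','side'):
    im,P=snap(n,n+'0.png'); print(n,P)
E
```

```text
0.008
{'clock': 0.0, 'joints': array([71.45992045, 36.055291  ,  2.20197586, 86.9961551 , -1.54675095,
       57.08536205, -1.14474242]), 'qvel': array([ 0.00715341, -0.02229132, -0.08686757, -0.0257488 ,  0.03626542,
        0.07754863, -0.00757307]), 'effort': array([ 7.15301630e-04, -5.63387632e+01,  1.22618917e+00, -1.93440574e+01,
        1.08322260e-02,  1.06056780e-02,  2.93558185e-05]), 'position': array([ 0.16558703, -0.62791876,  0.23842904]), 'orientation': array([-1.79892855e+02,  1.09223615e-03,  1.47717918e+01]), 'contact_force': array([ 1.03009439, -0.00190146,  0.0054284 ]), 'ft_torque': array([ 0.0102299 , -0.00381213, -0.00565104]), 'finger_force': 0.0, 'width': 0.999943897662507}
scene {'fovy': 43.474766056809685, 'cx': 314.68481715564883, 'cy': 234.19713533163795, 'k1': -0.06271758587771109, 'R': array([[-0.88658247, -0.46251921,  0.00689174],
       [-0.32946972,  0.62094792, -0.71124776],
       [ 0.32468635, -0.63285042, -0.70290762]]), 't': array([0.50356497, 0.18210314, 0.89487534])}
side {'fovy': 49.93778443627541, 'cx': 324.10128248028406, 'cy': 245.1060652486973, 'k1': -0.07558562079093567, 'R': array([[-0.99897677,  0.04241579,  0.01569456],
       [ 0.01404808,  0.62087403, -0.78378446],
       [-0.04298919, -0.78276199, -0.6208346 ]]), 't': array([ 0.51364294, -0.0058588 ,  0.98741893])}
```

View pics/scene0.png

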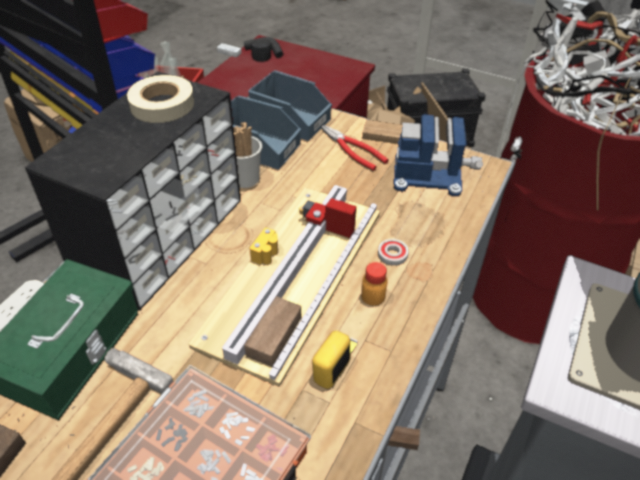

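View pics/side0.png

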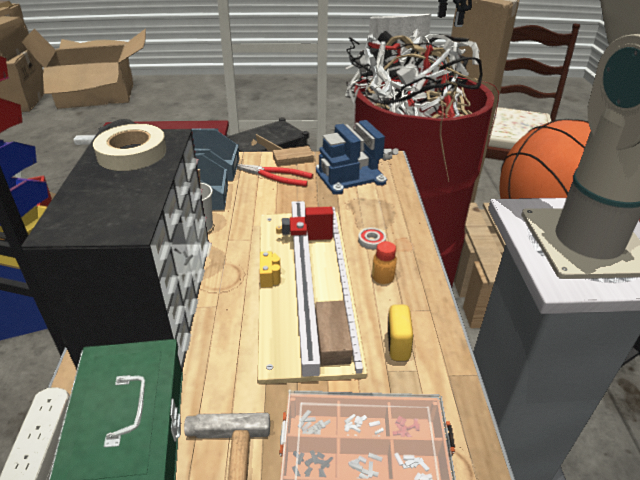

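The scene view shows the red stop at about (340,215), clip (264,247) and block (274,330). In the side view they are at (318,222), (270,268) and (333,330). The bottle, tape and bearing stand on the robot's side. A zoomed crop of each will give me the corners.

```bash
python3 - <<'E'
from h import *
a=cv2.imread('pics/side0.png')[190:390,245:425]; b=cv2.imread('pics/scene0.png')[180:390,185:405]
cv2.imwrite('pics/c.png',np.hstack([cv2.resize(a,None,fx=2.8,fy=2.8,interpolation=cv2.INTER_CUBIC)]))
from h import *
for n in('scene','side'):
    im=cv2.imread(f'pics/{n}0.png'); P=robot.camera_params(n); h=cv2.cvtColor(im,cv2.COLOR_BGR2HSV)
    for nm,lo,hi,box in(('red',(0,180,90),(6,255,255),(290,190,360,250) ),('yel',(22,190,120),(32,255,255),(240,220,290,300))):
        m=cv2.inRange(h,lo,hi); x0,y0,x1,y1=box; q=np.zeros_like(m); q[y0:y1,x0:x1]=m[y0:y1,x0:x1]
        c=max(cv2.findContours(q,0,2)[0],key=cv2.contourArea); M=cv2.moments(c)
        print(n,nm,cv2.boundingRect(c),M['m10']/M['m00'],M['m01']/M['m00'],cv2.contourArea(c))
E
```

```text
scene red (307, 200, 48, 23) 329.0268646164722 210.52103216684338 471.5Traceback (most recent call last):
  File "<stdin>", line 9, in <module>
ValueError: max() iterable argument is empty
```

View pics/c.png

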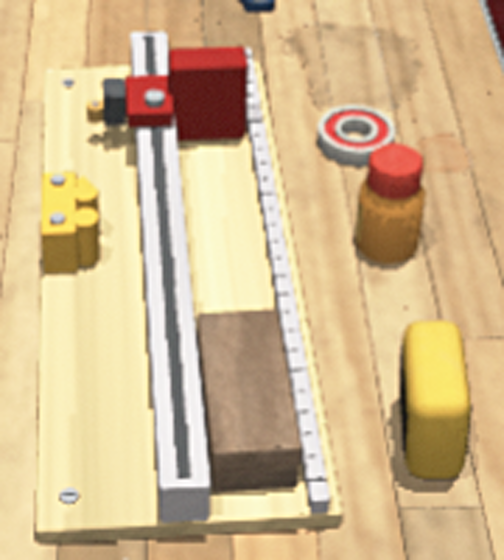

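The crop shows the base corners at about (36,532), (340,517) and (48,68). The notch lies between the clip's bumps at about (94,207). The lower edge of the stop's +y face runs (178,138) to (246,135), and the top end of the block is near (298,455).

```bash
python3 - <<'E'
from h import *
P=robot.camera_params('side')
W=lambda u,v,z:plane(P,(245+u/2.8,190+v/2.8),z)
c1,c2,c3=W(36,532,.012),W(340,517,.012),W(48,68,.012)
print(c1,c2,c3,np.linalg.norm(c1-c2),np.linalg.norm(c1-c3))
a=c1-c3; yaw=np.arctan2(-a[0],a[1]); b=c1-c2; yaw2=np.arctan2(b[1],b[0]); print(np.degrees([yaw,yaw2]))
ex=np.array([np.cos(yaw),np.sin(yaw),0]);ey=np.array([-ex[1],ex[0],0])
o=np.mean([c1-.092*ex-.2*ey,c2+.062*ex-.2*ey,c3-.092*ex+.2*ey],0); print('origin',o)
J=lambda p:np.round([(p-o)@ex*1e3,(p-o)@ey*1e3],1)
for n,u,v,z in(('stop +y low L',178,138,.014),('R',246,135,.014),('stop top far L',168,52,.075),('R',243,47,.075),('foot near',172,115,.054),
 ('notch',95,206,.046),('clip far',43,172,.046),('clip near',44,245,.046),('blk NR',298,455,.044),('NL',213,460,.044),('FR',275,311,.044),('FL',200,314,.044),('rail near',161,490,.04),('rail far',131,33,.04),
 ('bottle',388,255,0),('bcap',397,165,.068),('tape top',432,325,.062),('tape top near',437,395,.062),('tape bot',432,478,0),('bearing',356,130,.013)):
    print(n,J(W(u,v,z)),W(u,v,z)[:2].round(3))
E
```

```text
[0.61946097 0.31158408 0.012     ] [0.46790923 0.30687149 0.012     ] [ 0.63373992 -0.08830467  0.012     ] 0.15162499249235364 0.40014360032191343
[2.04500947 1.78106866]
origin [0.53544158 0.10864159 0.012     ]
stop +y low L [   3.7 -111.4] [ 0.543 -0.003]
R [ -41.6 -112.1] [ 0.498 -0.005]
stop top far L [   9.4 -123.4] [ 0.549 -0.014]
R [ -39.4 -126.5] [ 0.501 -0.019]
foot near [  8.9 -83.7] [0.547 0.025]
notch [58.4 -7.4] [0.594 0.103]
clip far [ 89.7 -41.2] [0.627 0.071]
clip near [87.9 25.3] [0.622 0.137]
blk NR [-39.3 185.8] [0.489 0.293]
NL [  2.8 186.2] [0.532 0.295]
FR [-38.7  84.7] [0.494 0.192]
FL [ 2.4 84.4] [0.535 0.193]
rail near [ 29.  199.8] [0.557 0.309]
rail far [  31.8 -199.5] [ 0.574 -0.09 ]
bottle [-120.3   -4. ] [0.415 0.1  ]
bcap [-120.4   -8.3] [0.415 0.096]
tape top [-117.5  118.5] [0.414 0.223]
tape top near [-110.6  167.3] [0.419 0.272]
tape bot [-114.5  169.8] [0.415 0.274]
bearing [-116.1 -114.6] [ 0.423 -0.01 ]
```

Call:
arm_command(
  increments=[0.03, -0.028, 0, 0, 0, 0.022, 1, 0.07, -0.066, 0, 0, 0, 0.044, 1, 0.11, -0.104, 0, 0, 0, 0.066, 1, 0.15, -0.142, 0, 0, 0, 0.088, 1, 0.19, -0.18, 0, 0, 0, 0.11, 1, 0.23, -0.218, 0, 0, 0, 0.132, 1, 0.27, -0.256, 0, 0, 0, 0.154, 1, 0.31, -0.294, 0, 0, 0, 0.176, 1, 0.35, -0.33, 0, 0, 0, 0.2, 1, 0.38, -0.36, 0, 0, 0, 0.222, 1],
)

```text
clock: 1.35
position: [0.4424, -0.1813, 0.2392]
orientation: [-180.0, -0.0, 2.1]
contact_force: [0.4, -0.4, -1.1]
width: -0.002
finger_force: 0.0
```

Call:
arm_command(
  increments=[0.03, -0.04, 0, 0, 0, 0, 1, 0.06, -0.08, 0.02, 0, 0, 0, 1, 0.08, -0.105, 0.06, 0, 0, 0, 1, 0.083, -0.108, 0.1, 0, 0, 0, 1, 0.083, -0.108, 0.12, 0, 0, 0, 1, 0.083, -0.108, 0.12, 0, 0, 0, 1],
)

```text
clock: 2.1
position: [0.5191, -0.0724, 0.1177]
orientation: [-180.0, 0.2, 2.1]
contact_force: [0.5, 0.5, 1.0]
width: -0.003
finger_force: 0.0
```

```bash
python3 - <<'E'
from h import *
s=robot.read_state();print(s['position'],s['orientation'],s['contact_force'])
a,P=snap('wrist','w1.png'); b,_=snap('side','s1.png')
cv2.imwrite('pics/m1.png',cv2.cvtColor(np.hstack([cv2.resize(a,(400,300)),cv2.resize(b[150:390,220:420],(400,480))[:300]]),4))
E
```

```text
[ 0.5190817  -0.07238105  0.11772537] [-179.97125186    0.23591132    2.06387684] [0.47505215 0.49048247 0.99968364]
```

View pics/m1.png

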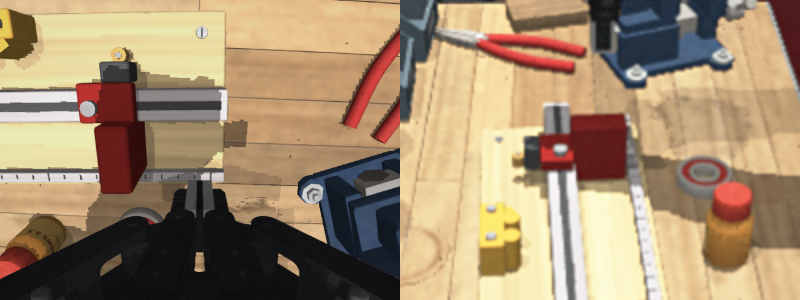

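```bash
python3 - <<'E'
from h import *
P=robot.camera_params('side'); W=robot.camera_params('wrist')
s=robot.read_state()['position']
print(proj(P,[s,s+[0,0,.06]]),proj(W,[s,s-[0,0,.008],s-[0,0,.021]])/1.6)
o=np.array([.5354,.1086,0]);y=np.radians(2.0);ex=np.array([np.cos(y),np.sin(y),0]);ey=np.array([-ex[1],ex[0],0])
for n,u,v,z in(('roller',119,54,.048),('foot +y',78,90,.054),('foot -y?',134,100,.054),('stop top +y',96,123,.075),('top -y',147,122,.075),('top near',103,192,.075),('base end',222,12,.012),('base end2',225,182,.012),('rail end',226,90,.04),('clip mid',24,20,.046)):
    X=plane(W,(u*1.6,v*1.6),z)-o; print(n,X@ex*1e3,X@ey*1e3)
E
```

```text
[[319.87692767 170.39511799]
 [320.24218258 140.91737948]] [[198.08773686 200.65834523]
 [198.17440842 194.42043832]
 [198.29853811 185.48945731]]
roller 61.556943024953796 -122.0787589622684
foot +y 35.944755034563464 -91.18193020719848
foot -y? 28.408758683242088 -132.59586217602097
stop top +y 14.83793211437863 -110.52569207613892
top -y 15.471700870132722 -145.693067947598
top near -36.67433200401843 -110.31600931943436
base end 97.26981611478291 -200.2285904158207
base end2 -55.05477513583569 -206.45494383322625
rail end 34.870092133076625 -202.42429281945402
clip mid 86.23934299547997 -52.99049458529649
```

Call:
arm_command(
  increments=[0.003, 0, 0.03, 0, 0, 0, 1, 0.003, 0, 0.062, 0, 0, 0, 1, 0.003, -0.01, 0.062, 0, 0, 0, 1, 0.003, -0.02, 0.062, 0, 0, 0, 1, 0.003, -0.03, 0.062, 0, 0, 0, 1, 0.003, -0.036, 0.062, 0, 0, 0, 1, 0.003, -0.042, 0.062, 0, 0, 0, 1, 0.003, -0.05, 0.062, 0, 0, 0, 1, 0.003, -0.058, 0.062, 0, 0, 0, 1, 0.003, -0.066, 0.062, 0, 0, 0, 1],
)

```text
clock: 3.45
position: [0.5212, -0.0061, 0.0573]
orientation: [180.0, -0.0, 2.0]
contact_force: [0.3, -1.3, 1.2]
width: -0.002
finger_force: 0.8
```

Call:
arm_command(
  increments=[0, -0.008, 0, 0, 0, 0, 1, 0, -0.016, 0, 0, 0, 0, 1, 0, -0.024, 0, 0, 0, 0, 1, 0, -0.032, 0, 0, 0, 0, 1, 0, -0.036, 0, 0, 0, 0, 1, 0, -0.036, 0, 0, 0, 0, 1],
)

```text
clock: 4.2
position: [0.5195, 0.0302, 0.0572]
orientation: [-180.0, 0.0, 2.1]
contact_force: [-0.2, -0.3, 0.2]
width: -0.003
finger_force: 0.0
```

```bash
python3 - <<'E'
from h import *
s=robot.read_state();print(s['position'],s['orientation'],s['contact_force'])
a,P=snap('wrist','w2.png'); b,_=snap('side','s2.png')
cv2.imwrite('pics/m2.png',np.hstack([cv2.resize(a,(400,300)),cv2.resize(b[190:340,230:430],(400,300))])[:,:,::-1])
E
```

```text
[0.51948199 0.03019222 0.057196  ] [-1.79972057e+02  3.91709686e-02  2.10621570e+00] [-0.18779365 -0.27921933  0.16016298]
```

View pics/m2.png

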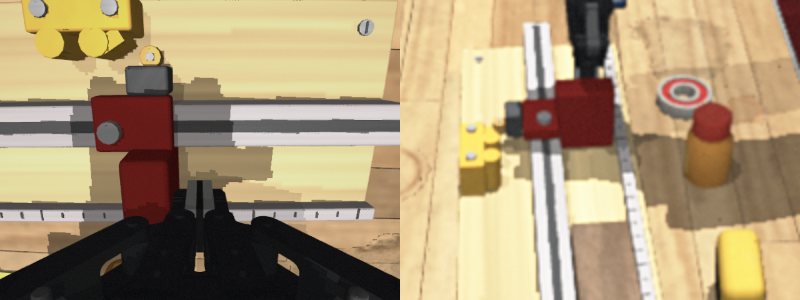

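The wrist view shows the roller at (150,56), close to the clip. The notch lies between the lobes at about (71,42), and the finger is behind the stop.

```bash
python3 - <<'E'
from h import *
W=robot.camera_params('wrist')
o=np.array([.5354,.1086,0]);y=np.radians(2.0);ex=np.array([np.cos(y),np.sin(y),0]);ey=np.array([-ex[1],ex[0],0])
for n,u,v,z in(('roller',150,56,.048),('lobe1',50,43,.046),('lobe2',93,41,.046),('notch',71,45,.046),('foot +y',92,96,.054),('top+y',120,162,.075)):
    X=plane(W,(u*1.6,v*1.6),z)-o; print(n,X@ex*1e3,X@ey*1e3)
X=robot.read_state()['position']-o; print(X@ex,X@ey)
E
```

```text
roller 58.44245205318525 -53.70378255760724
lobe1 65.4509844459401 -1.2933068473306173
lobe2 66.15956804964235 -24.074298491075222
notch 64.32396971130534 -12.300815107433836
foot +y 38.66423533778594 -23.930160379893795
top+y 10.015594886546204 -42.267829140762004
-0.018625381019822824 -0.07847746403543143
```

Call:
arm_command(
  increments=[0, -0.005, 0, 0, 0, 0, 1, 0, -0.01, 0, 0, 0, 0, 1, 0, -0.013, 0, 0, 0, 0, 1, 0, -0.016, 0, 0, 0, 0, 1, 0, -0.018, 0, 0, 0, 0, 1, 0, -0.02, 0, 0, 0, 0, 1, 0, -0.022, 0, 0, 0, 0, 1, 0, -0.022, 0, 0, 0, 0, 1],
)

```text
clock: 5.3
position: [0.5187, 0.0487, 0.0572]
orientation: [179.8, 0.1, 1.9]
contact_force: [-0.8, -6.7, 0.2]
width: -0.001
finger_force: 3.5
```

Call:
arm_command(
  increments=[0, -0.002, 0, 0, 0, 0, 1, 0, -0.004, 0, 0, 0, 0, 1, 0, -0.006, 0, 0, 0, 0, 1, 0, -0.007, 0, 0, 0, 0, 1, 0, -0.008, 0, 0, 0, 0, 1, 0, -0.008, 0, 0, 0, 0, 1],
)

```text
clock: 6.05
position: [0.5186, 0.06, 0.0573]
orientation: [-180.0, 0.0, 2.1]
contact_force: [-0.6, -0.5, 0.3]
width: -0.0
finger_force: 0.4
```

Call:
arm_command(
  increments=[0, -0.001, 0, 0, 0, 0, 1, 0, -0.002, 0, 0, 0, 0, 1, 0, -0.003, 0, 0, 0, 0, 1, 0, -0.003, 0, 0, 0, 0, 1],
)

```text
clock: 6.55
position: [0.5189, 0.0627, 0.0574]
orientation: [-180.0, -0.0, 2.1]
contact_force: [-0.4, 0.3, -0.2]
width: -0.003
finger_force: 0.0
```

```bash
python3 - <<'E'
from h import *
s=robot.read_state();print(s['position'],s['contact_force'])
a,P=snap('wrist','w3.png'); cv2.imwrite('pics/m3.png',a[:420,:,::-1])
E
```

```text
[0.51885166 0.06272157 0.05739828] [-0.42481417  0.26301136 -0.23747591]
```

View pics/m3.png

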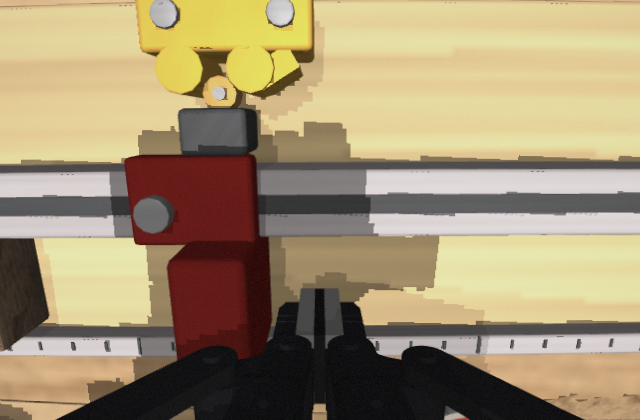

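The roller at (220,92) sits between the lobes at (180,70) and (250,68), so it is in the notch with the finger clear.

```bash
python3 - <<'E'
from h import *
W=robot.camera_params('wrist')
o=np.array([.5354,.1086,0]);y=np.radians(2.0);ex=np.array([np.cos(y),np.sin(y),0]);ey=np.array([-ex[1],ex[0],0])
for n,u,v,z in(('roller',220,92,.048),('lobe1',180,70,.046),('lobe2',250,68,.046),('foot +y',126,157,.054),('top+y',169,262,.075),('blk end top',47,315,.044),('blk end top',33,240,.044)):
    X=plane(W,(u,v),z)-o; print(n,X@ex*1e3,X@ey*1e3)
X=robot.read_state()['position']-o; print(X@ex,X@ey)
E
```

```text
roller 58.1901996571279 -14.098883230010156
lobe1 65.19710917175404 -1.0103670806510905
lobe2 65.67780202777212 -23.790502866581914
foot +y 38.03207490841465 16.250179696410022
top+y 9.486776200610556 -2.320596836589232
blk end top -22.978157151809445 59.20966878290049
blk end top 7.227335262230609 59.175270954175524
-0.018229853096048645 -0.04544296830893473
```

```bash
python3 - <<'E'
from h import *
P=robot.camera_params('side');S=robot.camera_params('scene')
o=np.array([.5354,.1086,0]);y=np.radians(2.0);ex=np.array([np.cos(y),np.sin(y),0]);ey=np.array([-ex[1],ex[0],0])
for z in(0,.03,.05,.07):
  for Q,u,v in((P,290,393),(P,440,396),(S,194,370),(S,308,435)):
    X=plane(Q,(u,v),z)-o; print(z,u,v,(X@ex*1e3).round(),(X@ey*1e3).round())
E
```

```text
0 290 393 47.0 216.0
0 440 396 -160.0 235.0
0 194 370 62.0 228.0
0 308 435 -131.0 246.0
0.03 290 393 47.0 237.0
0.03 440 396 -149.0 256.0
0.03 194 370 48.0 242.0
0.03 308 435 -138.0 260.0
0.05 290 393 47.0 251.0
0.05 440 396 -143.0 269.0
0.05 194 370 38.0 252.0
0.05 308 435 -143.0 269.0
0.07 290 393 47.0 266.0
0.07 440 396 -136.0 283.0
0.07 194 370 29.0 261.0
0.07 308 435 -147.0 278.0
```

Call:
arm_command(
  increments=[0, 0.01, 0, 0, 0, 0, 1, 0, 0.02, 0, 0, 0, 0, 1, 0, 0.02, -0.05, 0, 0, 0, 1, 0, 0.02, -0.1, 0, 0, 0, 1, 0, 0.02, -0.12, 0, 0, 0, 1],
)

```text
clock: 7.22
position: [0.5208, 0.0412, 0.1801]
orientation: [180.0, -0.3, 2.0]
contact_force: [-0.2, -0.2, 0.2]
width: 0.002
finger_force: 0.0
```

Call:
arm_command(
  increments=[0, -0.04, 0, 0, 0, 0, 1, -0.001, -0.09, 0, 0, 0, 0, 1, -0.002, -0.14, 0, 0, 0, 0, 1, -0.003, -0.19, 0, 0, 0, 0, 1, -0.004, -0.235, 0, 0, 0, 0, 1, -0.004, -0.265, 0, 0, 0, 0, 1, -0.004, -0.28, 0, 0, 0, 0, 1, -0.004, -0.28, 0.04, 0, 0, 0, 1, -0.004, -0.28, 0.07, 0, 0, 0, 1, -0.004, -0.28, 0.07, 0, 0, 0, 1],
)

```text
clock: 8.48
position: [0.5043, 0.3193, 0.1053]
orientation: [179.8, 0.2, 1.9]
contact_force: [0.3, -0.9, 0.0]
width: 0.003
finger_force: 0.0
```

```bash
python3 - <<'E'
from h import *
s=robot.read_state();print(s['position'],s['orientation'],s['contact_force'])
o=np.array([.5354,.1086,0]);y=np.radians(2.0);ex=np.array([np.cos(y),np.sin(y),0]);ey=np.array([-ex[1],ex[0],0])
X=s['position']-o; print(X@ex,X@ey)
a,P=snap('wrist','w4.png'); b,_=snap('side','s4.png')
cv2.imwrite('pics/m4.png',np.hstack([cv2.resize(a,(400,300)),cv2.resize(b[240:420,220:460],(400,300))])[:,:,::-1])
E
```

```text
[0.50434306 0.31925716 0.10529087] [179.78174617   0.24876196   1.93223318] [ 0.29801169 -0.9332557   0.03577228]
-0.023686191231294597 0.2116127011689705
```

View pics/m4.png

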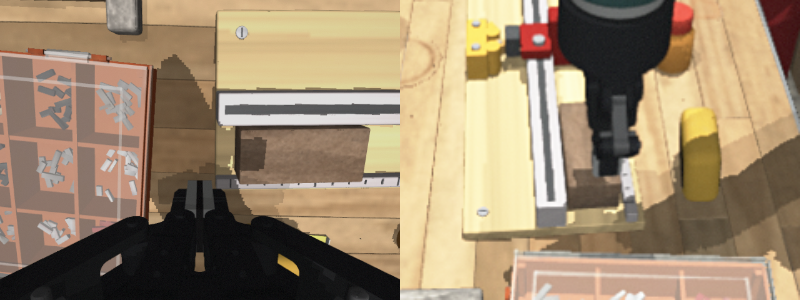

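The wrist view shows the block's +y end at about column 237, the fingertip at (200,185) and the tray edge at 155, so there is room to descend.

Call:
arm_command(
  increments=[0.003, 0, 0.03, 0, 0, 0, 1, 0.003, 0, 0.06, 0, 0, 0, 1, 0.003, 0, 0.061, 0, 0, 0, 1, 0.003, 0.006, 0.061, 0, 0, 0, 1, 0.003, 0.012, 0.061, 0, 0, 0, 1, 0.003, 0.018, 0.061, 0, 0, 0, 1, 0.003, 0.024, 0.061, 0, 0, 0, 1, 0.003, 0.03, 0.061, 0, 0, 0, 1, 0.003, 0.036, 0.061, 0, 0, 0, 1, 0.003, 0.042, 0.061, 0, 0, 0, 1],
)

```text
clock: 9.82
position: [0.51, 0.2804, 0.0465]
orientation: [-180.0, -0.0, 2.1]
contact_force: [0.1, 1.7, 1.5]
width: 0.001
finger_force: 0.9
```

Call:
arm_command(
  increments=[0, 0.006, 0, 0, 0, 0, 1, 0, 0.012, 0, 0, 0, 0, 1, 0, 0.018, 0, 0, 0, 0, 1, 0, 0.024, 0, 0, 0, 0, 1, 0, 0.03, 0, 0, 0, 0, 1, 0, 0.035, 0, 0, 0, 0, 1, 0, 0.039, 0, 0, 0, 0, 1, 0, 0.042, 0, 0, 0, 0, 1, 0, 0.044, 0, 0, 0, 0, 1, 0, 0.044, 0, 0, 0, 0, 1],
)

```text
clock: 11.08
position: [0.5114, 0.2358, 0.0462]
orientation: [180.0, 0.0, 2.0]
contact_force: [0.4, 1.2, 1.2]
width: -0.001
finger_force: 0.5
```

```bash
python3 - <<'E'
from h import *
s=robot.read_state();print(s['position'],s['orientation'],s['contact_force'])
o=np.array([.5354,.1086,0]);y=np.radians(2.0);ex=np.array([np.cos(y),np.sin(y),0]);ey=np.array([-ex[1],ex[0],0])
X=s['position']-o; print(X@ex,X@ey)
a,P=snap('wrist','w5.png')
cv2.imwrite('pics/m5.png',a[:400,:,::-1])
E
```

```text
[0.51144909 0.23580638 0.04624589] [1.79974684e+02 8.13006300e-03 2.03259294e+00] [0.40880224 1.19916887 1.16841936]
-0.019496878064763384 0.12796476254353453
```

View pics/m5.png

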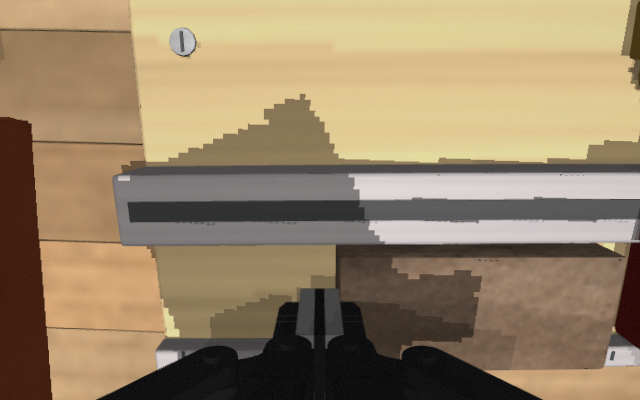

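The block's -y end is at about column 612 and the stop's face at about 627, so a small gap remains. I'll creep forward and watch the force.

Call:
arm_command(
  increments=[0, 0.003, 0, 0, 0, 0, 1, 0, 0.005, 0, 0, 0, 0, 1, 0, 0.007, 0, 0, 0, 0, 1, 0, 0.009, 0, 0, 0, 0, 1, 0, 0.01, 0, 0, 0, 0, 1, 0, 0.01, 0, 0, 0, 0, 1],
)

```text
clock: 11.88
position: [0.5118, 0.2259, 0.0463]
orientation: [180.0, 0.0, 2.0]
contact_force: [0.9, 1.0, 0.3]
width: 0.001
finger_force: 0.0
```

Call:
arm_command(
  increments=[0, 0.001, 0, 0, 0, 0, 1, 0, 0.002, 0, 0, 0, 0, 1, 0, 0.003, 0, 0, 0, 0, 1, 0, 0.003, 0, 0, 0, 0, 1],
)

```text
clock: 12.38
position: [0.512, 0.2231, 0.0464]
orientation: [180.0, -0.0, 2.0]
contact_force: [-0.6, -0.7, 0.2]
width: 0.001
finger_force: 0.0
```

Call:
arm_command(
  increments=[0, 0.001, 0, 0, 0, 0, 1, 0, 0.002, 0, 0, 0, 0, 1, 0, 0.002, 0, 0, 0, 0, 1],
)

```text
clock: 12.75
position: [0.512, 0.2211, 0.0463]
orientation: [180.0, -0.0, 2.0]
contact_force: [0.4, 0.4, -0.3]
width: -0.0
finger_force: 0.1
```

Call:
arm_command(
  increments=[0, 0.001, 0, 0, 0, 0, 1, 0, 0.002, 0, 0, 0, 0, 1, 0, 0.002, 0, 0, 0, 0, 1],
)

```text
clock: 13.12
position: [0.5121, 0.2191, 0.0463]
orientation: [180.0, -0.0, 2.0]
contact_force: [1.4, 0.1, 1.0]
width: -0.001
finger_force: 0.1
```

Call:
arm_command(
  increments=[0, 0.001, 0, 0, 0, 0, 1, 0, 0.001, 0, 0, 0, 0, 1],
)

```text
clock: 13.38
position: [0.5121, 0.2181, 0.0464]
orientation: [180.0, -0.0, 2.0]
contact_force: [0.4, 0.3, -0.4]
width: 0.001
finger_force: 0.2
```

Call:
arm_command(
  increments=[0, 0.001, 0, 0, 0, 0, 1, 0, 0.001, 0, 0, 0, 0, 1],
)

```text
clock: 13.62
position: [0.5122, 0.2171, 0.0463]
orientation: [180.0, -0.0, 2.0]
contact_force: [0.7, 0.7, 0.5]
width: -0.004
finger_force: 0.2
```

```bash
python3 - <<'E'
from h import *
a,P=snap('wrist','w6.png');b,_=snap('scene','s6.png')
x=cv2.resize(b[180:360,220:380],(533,600))
cv2.imwrite('pics/m6.png',np.vstack([np.hstack([a[150:400,330:],a[150:400,330:]*0])[:, :480],np.hstack([cv2.resize(b[190:350,220:380],(330,330)),np.zeros((330,150,3),np.uint8)])])[:,:,::-1])
E
```

```text
(no output)
```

View pics/m6.png

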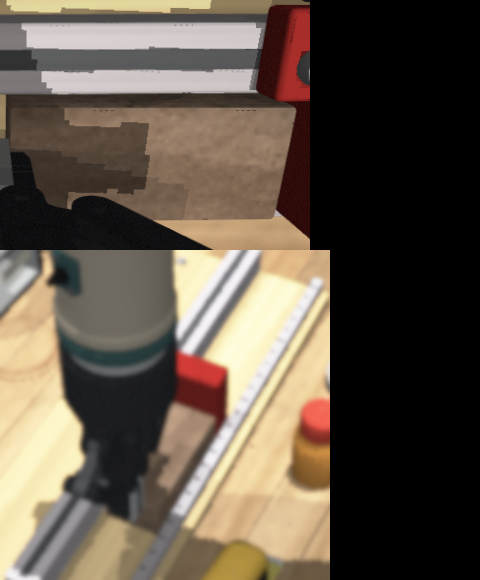

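The block's end edge at (295,108) to (275,217) appears to meet the stop's face, but the force is still only block friction. I'll press in 1 mm steps until it rises.

Call:
arm_command(
  increments=[0, 0.001, 0, 0, 0, 0, 1, 0, 0.001, 0, 0, 0, 0, 1],
)

```text
clock: 13.98
position: [0.5122, 0.2161, 0.0463]
orientation: [180.0, -0.0, 2.0]
contact_force: [-0.1, 0.8, 0.5]
width: -0.003
finger_force: 0.2
```

Call:
arm_command(
  increments=[0, 0.001, 0, 0, 0, 0, 1, 0, 0.001, 0, 0, 0, 0, 1],
)

```text
clock: 14.22
position: [0.5122, 0.2151, 0.0464]
orientation: [180.0, -0.0, 2.0]
contact_force: [0.9, 0.1, 1.0]
width: 0.002
finger_force: 0.2
```

Call:
arm_command(
  increments=[0, 0.001, 0, 0, 0, 0, 1, 0, 0.001, 0, 0, 0, 0, 1],
)

```text
clock: 14.48
position: [0.5121, 0.2147, 0.0463]
orientation: [-180.0, 0.0, 2.1]
contact_force: [-0.5, 1.7, -0.4]
width: 0.004
finger_force: 1.0
```

Call:
arm_command(
  increments=[0, 0.001, 0, 0, 0, 0, 1, 0, 0.001, 0, 0, 0, 0, 1],
)

```text
clock: 14.72
position: [0.5121, 0.2144, 0.0464]
orientation: [-179.9, -0.0, 2.1]
contact_force: [-0.5, 4.8, 0.5]
width: 0.001
finger_force: 2.5
```

```bash
python3 - <<'E'
from h import *
s=robot.read_state();print(s['position'],s['contact_force'],s['finger_force'])
a,P=snap('wrist','w7.png')
cv2.imwrite('pics/m7.png',cv2.resize(a[150:400,440:],(800,800*250//200))[:600,:,::-1] if 0 else cv2.resize(a[140:390,440:],(480,600))[:,:,::-1])
o=np.array([.5354,.1086,0]);y=np.radians(2.0);ex=np.array([np.cos(y),np.sin(y),0]);ey=np.array([-ex[1],ex[0],0])
X=s['position']-o;print(X@ex,X@ey)
E
```

```text
[0.51208933 0.21438696 0.0463876 ] [-0.47793323  4.7796084   0.4570493 ] 2.484618052840233
-0.019604558309488505 0.10653604907126543
```

View pics/m7.png

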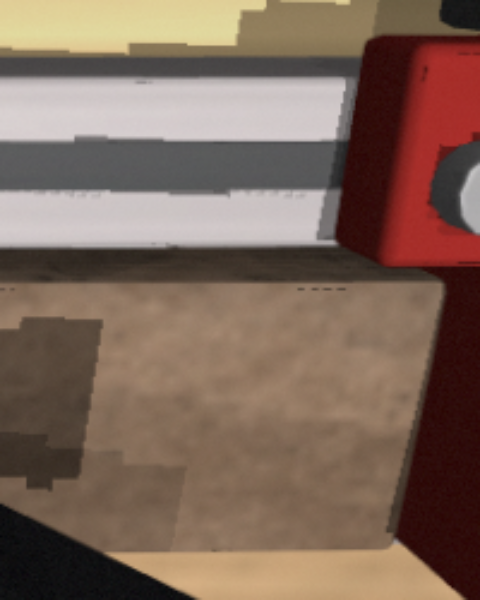

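The force rose to 4.8 N and the motion stalled, well under the 12 N that would push the stop out. The view shows the block flush against the stop, so I'll back off gently and lift.

Call:
arm_command(
  increments=[0, -0.001, 0, 0, 0, 0, 1, 0, -0.002, 0, 0, 0, 0, 1, 0, -0.004, 0, 0, 0, 0, 1, 0, -0.012, 0, 0, 0, 0, 1, 0, -0.025, 0, 0, 0, 0, 1, 0, -0.03, -0.02, 0, 0, 0, 1, 0, -0.03, -0.07, 0, 0, 0, 1, 0, -0.03, -0.13, 0, 0, 0, 1, 0, -0.03, -0.18, 0, 0, 0, 1, 0, -0.03, -0.18, 0, 0, 0, 1],
)

```text
clock: 16.02
position: [0.5136, 0.2454, 0.2307]
orientation: [-179.8, -0.5, 2.1]
contact_force: [0.2, 1.3, -1.7]
width: 0.001
finger_force: 0.0
```

Call:
arm_command(
  increments=[-0.03, 0.03, 0, 0, 0, 0, 1, -0.04, 0.08, 0, 0, 0, 0, 1, -0.04, 0.1, 0, 0, 0, 0, 1, -0.04, 0.1, 0, 0, 0, 0, 1, -0.04, 0.1, 0, 0, 0, 0, 1],
)

```text
clock: 16.65
position: [0.4747, 0.1435, 0.2259]
orientation: [-180.0, 0.0, 2.1]
contact_force: [0.5, 0.0, 0.9]
width: -0.002
finger_force: 0.0
```

```bash
python3 - <<'E'
from h import *
s=robot.read_state();print(s['position'],s['contact_force'],s['clock'])
a,P=snap('wrist','w8.png'); cv2.imwrite('pics/m8.png',a[:,:,::-1])
E
```

```text
[0.47469753 0.14347734 0.22588046] [0.54905813 0.04369346 0.85895425] 16.65
```

View pics/m8.png

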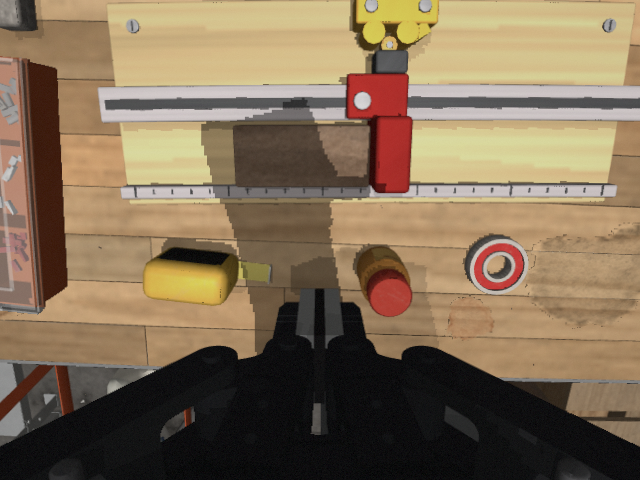

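The roller at (390,43) is seated between the clip's lobes. The block (235–370, 155) lies against the stop, the bottle, tape and bearing are undisturbed, and the arm is clear.

```bash
python3 -c "
from station import robot
print(robot.sign_off())"
```

```text
the job is handed in; nothing more can be done
None
```

The stop is in the clip's notch, the wood block rests against it, the arm is clear of everything, and the job was handed in at about 17 s.

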